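# Centre the egg cup on its stand

### The job

The egg cup, with its egg in it, stands near the edge of the little round wooden stand: nudge it gently, with light touches of the fingers on the cup, to the middle of the stand. Do not grip or lift the cup, do not touch the egg or let it come out, do not tip the cup, and leave the stand, the salt shaker, the dish and the teaspoon where they are.

Things in the scene. Friction and masses are not known exactly. Their poses are not given: they have to be found in the camera images.
- stand: Round light-wood pedestal stand, loose, 0.9 kg: flat top disc 110 mm in diameter and 12 mm thick, its top 40 mm above the worktop; a narrower round base, 84 mm across, below. Origin on its axis at its underside, z up; its yaw is arbitrary and means nothing
- egg_cup: Plain white porcelain egg cup, 70 g, loose on the stand's top: round, 34 mm high, widest (45 mm diameter) 8 mm above its underside, 44 mm at the rim, wall 3 mm; at the bottom it draws in to a flat foot only 26 mm across, so it is wobbly: pushed slowly below mid-height it slides upright; a quick knock flings it or throws out the egg. Origin: centre of its underside, z up; starts 19 to 26 mm off centre, any way
- egg: Brown hen's egg, about 55 g, 50 mm long and 40 mm across, loose, resting blunt end down in the egg cup; its top is about 70 mm above the stand's top. Origin at its blunt (lower) end, z along its length
- salt_shaker: Salt shaker, 44 mm in diameter, 90 mm high, standing on the worktop to the left of the stand; not to be moved. Origin at the centre of its underside
- spoon_rest: Shallow white dish, 84 mm in diameter, 16 mm high, on the worktop to the right of the stand; not to be moved. Origin at the centre of its underside
- teaspoon: Metal teaspoon, 132 x 26 x 9 mm, lying on the worktop between the robot and the stand; not to be moved. Origin at the centre of its underside
- egg_middle (a point): The middle of the egg; 45 mm above the cup's underside while the egg sits in the cup
Not all that is in view belongs to the job. Leave any blue or red look-alike of the egg_cup alone.

How it is judged (in metres and radians):
At the end, for the whole second after the job is handed in: The egg cup stands upright and still on the stand, its centre within 8 mm of the stand's centre, the egg still in it, and the stand within 15 mm of where it was (horizontal distance between egg_cup and stand below 0.008 m and angle between egg_cup's own z axis and vertical below 0.05 rad and z of egg_cup in the frame of stand between 0.037 and 0.043 m and distance between egg_middle and egg_cup below 0.05 m and linear speed of egg_cup below 0.01 m/s and distance of stand from where it was at the start of the episode below 0.015 m); the robot touches nothing.
It fails at once if the egg cup is lifted off the stand (more than 8 mm) or tipped (more than 0.35 rad) (z of egg_cup in the frame of stand above 0.048 m or angle between egg_cup's own z axis and vertical above 0.35 rad).
It fails at once if the egg leaves the cup or is touched (distance between egg_middle and egg_cup above 0.055 m or contact force between any of the arm, the fingers and egg above 0.3 N).
It fails at once if the cup is gripped or struck (more than 8 N) or flung (faster than 0.25 m/s) (contact force between the fingers and egg_cup above 8 N or linear speed of egg_cup above 0.25 m/s).
It fails at once if the stand is shifted more than 15 mm (distance of stand from where it was at the start of the episode above 0.015 m).
It fails at once if the salt shaker, the dish or the teaspoon is moved more than 15 mm (distance of any of salt_shaker, spoon_rest, teaspoon from where it was at the start of the episode above 0.015 m).
It also fails if it takes over 61 s, if anything falls off the work surface, if the arm or the gripper's body presses on something with over 40 N, if the wrist force passes 120 N, or if a joint passes its speed limit or range.

### The arm

A 6-joint arm with a two-finger parallel gripper is mounted at the origin on a cart in front of the work surface, level with it; the furniture and walls round the work are solid. World frame = base frame: x ahead of the robot, y to its left, z up, the work surface at z = 0. Lengths are in mm, angles in rad, forces in N, time in s.
With the tool pointing down it reaches from about 375 to 925 mm from the base axis. Payload 5.7 kg.
Tool frame: the origin (TCP) lies at the very end of the fingers, on their centre line; the grasp point (between the pads) lies 19 mm behind it; z points along the fingers, y is the line along which they close (so a half turn about z gives the same grasp; the last joint's range is limited). The gripper opens to 88 mm and grips with 3 to 60 N. Pads are 20 mm wide; open, the fingers measure 115 mm over their backs; the gripper's body (75 mm by 178 mm) begins 61 mm behind the grasp point.
Start: joints at [-1.384, 0.359, 1.51, -0, 1.272, -0.115], TCP at [178.328, -572.854, 222.623] pointing down, gripper open.
Joint ranges: [-2.97, 2.97], [-1.01, 2.36], [0.21, 2.38], [-0.96, 4.11], [0.2, 2.71], [-2.98, 2.98]. Speed limits (rad/s): [2.39, 2.39, 3.14, 3.14, 3.14, 3.14].

### API

Orientations are given as a rotation vector (axis times angle).
In Python, from station import state, camera, job_done gives the robot as it stands.
- The arm moves only by the tool drive_tool, never from a script. Its argument "moves" is a list of rows, each an object of numbers: "x", "y", "z": the shift along the world's x, y, z in m; "wx", "wy", "wz": the turn, a rotation vector about the world's x, y, z in degrees; "claw": the opening in per cent of the stroke, from 0 (shut) to 100 (fully open). In form: [{"x": .., "y": .., "z": .., "wx": .., "wy": .., "wz": .., "claw": ..}, ...]. A call has exactly 5 rows; each row is the pose to reach, as a shift and turn from the pose commanded when the call began; what a row does not reach only later rows make up. A row lasts 1/10 s, in which the tool goes at most 50 mm and 8.59 degrees, less where a joint would pass 70% of its speed; a pose out of reach is approached as far as the arm can. A call with a gripper value outside its range is refused whole. The fingers move at their own pace and stop on an object; the grip force is fixed at half the most. Time passes only in rows, so rows that repeat a pose let the fingers close, or fill a call up. It gives the time, the measured TCP pose, the force, the opening and the grip force at its end, in the units of the state.
- state(): the state, without advancing time (a new reading comes with each control period).
- camera(name): name is "scene" or "top" or "wrist"; returns a dict with "img" (480x640x3 uint8, red, green, blue), "z_map" (480x640 float32, mm along the optical axis (not along the pixel's ray), 0 where there is no reading), "mtx" (3x3 intrinsics, pixels), "T" (4x4, takes a point from camera to world coordinates); the wrist camera has in their place "T_tool_cam" (4x4, takes a point from camera to tool coordinates, whose origin is the TCP and whose axes are the flange's). Camera axes: x right, y down, z forward; pixel columns grow to the right and rows downward; lengths in mm; the calibration is good to about 2 mm. A picture is of the moment at which its call begins: read the wrist's pose just before it.
- job_done(): hands the job in; it is judged then, once.
The state is a dict: "t": time; "joints": joint angles; "joint_velocities": joint speeds; "joint_efforts": joint torques, N m; "eef_pos": TCP position; "eef_rot": TCP orientation; "wrist_force": force on the tool from outside, world axes, zero at the start; "wrist_torque": the same for the moment, N m; "opening": finger opening in mm; "grasp_force": force on a finger pad.
Only numpy, scipy, OpenCV 4.12 (cv2) and the standard library are available. Lean on these libraries where they do the work, as an engineer would, in place of code of your own. Each camera call takes 0.05 s, during which the arm holds its last target. There are 200 camera calls.

## Working session

There is one attempt and no reset: what is moved stays moved. The work goes in short steps, Python scripts to look and compute and a tool call to move; the robot and the scene stay as the last step left them, time stands still between calls to the robot, and variables do not carry over. Pictures are saved under pics/ and viewed, at most 10 in all, crops included, and the job is handed in when it is done.

Besides the shell and the picture viewer there is one more tool, called after ">>>" as name(argument=value, ...), one argument or row to a line, values as JSON. drive_tool: Moves the arm, as the interface text tells. Its arguments: {"type":"object","properties":{"moves":{"type":"array","items":{"type":"object","properties":{"x":{"type":"number"},"y":{"type":"number"},"z":{"type":"number"},"wx":{"type":"number"},"wy":{"type":"number"},"wz":{"type":"number"},"claw":{"type":"number"}}}}},"required":["moves"]}

```bash
mkdir -p pics; ls
python3 - <<'E'
from station import state,camera
import cv2,numpy as np
s=state();print(s['t'],s['eef_pos'],s['eef_rot'],s['opening'])
for n in('scene','top'):
    c=camera(n);cv2.imwrite(f'pics/{n}0.png',c['img'][:,:,::-1]);np.savez(f'{n}0.npz',**c)
    print(n,c['mtx'].tolist(),np.round(c['T'],3).tolist())
E
```

```text
pics
0.0 [ 178.20016525 -572.20800207  221.83604704] [-3.10412091e+00 -4.71918999e-01  8.67241646e-05] 87.83575683124735
scene [[506.0761510503417, 0.0, 315.95561822508114], [0.0, 506.0761510503417, 241.91487063210224], [0.0, 0.0, 1.0]] [[-0.749, -0.356, 0.559, 13.053], [-0.663, 0.383, -0.643, 583.977], [0.015, -0.852, -0.523, 557.0], [0.0, 0.0, 0.0, 1.0]]
top [[532.7659095232816, 0.0, 309.9226820895755], [0.0, 532.7659095232816, 236.51659714326533], [0.0, 0.0, 1.0]] [[-0.013, -0.987, 0.157, 349.663], [-1.0, 0.014, 0.008, -19.312], [-0.011, -0.157, -0.987, 1021.849], [0.0, 0.0, 0.0, 1.0]]
```

View pics/scene0.png

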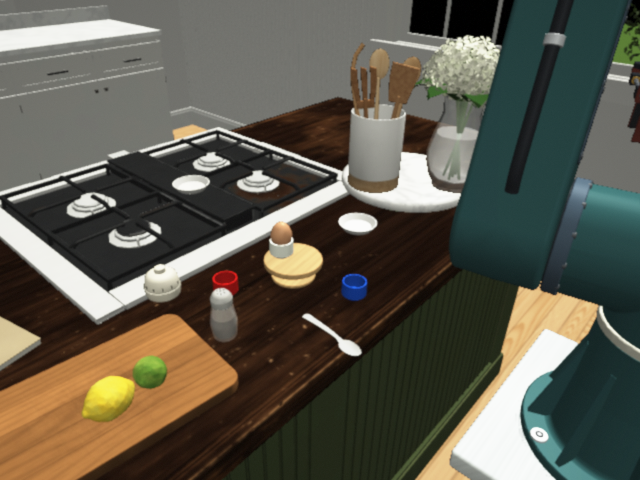

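View pics/top0.png

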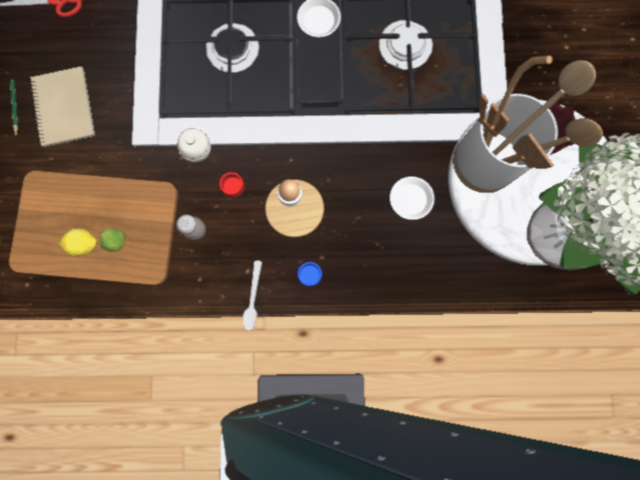

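The stand sits at (295,208) in the top view, with the cup on its far side at (289,193). The shaker is at (190,227), the dish at (412,198) and the spoon at (253,295). The vase and crock on the right are obstacles for the sweep. Next I'll measure.

```bash
cat > h.py <<'E'
import numpy as np,cv2
def ray(c,uv,T=None):
    T=c['T'] if T is None else T
    d=np.linalg.inv(c['mtx'])@np.array([uv[0],uv[1],1.]); return T[:3,3],T[:3,:3]@d
def onz(c,uv,z,T=None):
    o,d=ray(c,uv,T); return o+d*(z-o[2])/d[2]
def cloud(c,T=None):
    T=c['T'] if T is None else T
    v,u=np.mgrid[:480,:640]; z=c['z_map'].astype(float)
    p=np.stack([u*z,v*z,z],-1).copy(); 
    p=np.stack([u,v,np.ones_like(u)],-1)@np.linalg.inv(c['mtx']).T*z[...,None]
    return p@T[:3,:3].T+T[:3,3]
def wood_white(c,box):
    x0,y0,x1,y1=box; hsv=cv2.cvtColor(c['img'],cv2.COLOR_RGB2HSV)
    m=np.zeros((480,640),bool); m[y0:y1,x0:x1]=1
    H,S,V=[hsv[...,i].astype(int) for i in range(3)]
    return m&(S>60)&(V>130)&(H>15)&(H<28), m&(S<45)&(V>120), m&(H<15)&(S>90)&(V>60)
E
python3 - <<'E'
from h import *
c=dict(np.load('top0.npz')); s=dict(np.load('scene0.npz'))
for c,box in((c,(255,170,335,245)),(s,(255,215,330,292))):
    w,wh,e=wood_white(c,box); P=cloud(c); print([m.sum() for m in(w,wh,e)])
    t=w&(abs(P[...,2]-40)<6); print('top z',np.median(P[t][:,2]))
    # stand: circle from hull of disc-top depth pts
    hull=cv2.convexHull(np.argwhere(w if box[0]==255 and box[1]==170 else t)[:,::-1].astype(np.float32))
    (u,v),ax,_=cv2.fitEllipse(hull);print('stand',u,v,ax,onz(c,(u,v),40))
    q=P[t][:,:2].astype(np.float32);print('depth circle',cv2.minEnclosingCircle(q))
    for n,m in(('cup',wh),('egg',e)):
        q=P[m];q=q[q[:,2]>45]; print(n,len(q),'zr',np.percentile(q[:,2],[2,50,98]),'minmax',np.percentile(q[:,:2],[2,98],0).round(1).tolist(),np.argwhere(m).mean(0)[::-1])
P=cloud(dict(np.load('top0.npz')))
for n,(u0,v0,u1,v1) in dict(vase=(525,130,640,290),crock=(450,55,605,195),spoon=(240,258,265,330),shaker=(175,210,208,240)).items():
    q=P[v0:v1,u0:u1].reshape(-1,3);q=q[q[:,2]>(60 if n!='spoon' else -5)];print(n,np.percentile(q,[1,99],0).round().tolist())
E
```

```text
[np.int64(2180), np.int64(136), np.int64(622)]
top z 40.164785905865415
stand 294.2734069824219 207.923095703125 (56.8562126159668, 58.63631820678711) [561.09518026  17.86752754  40.        ]
depth circle ((561.7335815429688, 18.542165756225586), 54.963951110839844)
cup 133 zr [ 50.35179284  72.6414006  426.98027296] minmax [[485.8, -4.0], [585.5, 45.6]] [290.76470588 199.61029412]
egg 251 zr [ 90.72218602 102.14103268 111.40467014] minmax [[566.1, 8.8], [599.2, 40.8]] [282.59324759 198.2829582 ]
[np.int64(1750), np.int64(872), np.int64(327)]
top z 39.3795462096449
stand 292.55828857421875 259.6220397949219 (34.394439697265625, 58.55268096923828) [555.80934799  24.62798294  40.        ]
depth circle ((559.8223266601562, 19.04776382446289), 55.64942932128906)
cup 333 zr [ 48.0153401   63.39429189 108.64302004] minmax [[562.1, 14.5], [597.0, 49.1]] [275.02178899 232.66513761]
egg 309 zr [ 76.03701483  90.8751306  104.83997887] minmax [[564.7, 14.0], [591.1, 46.1]] [280.95718654 235.13455657]
vase [[393.0, -475.0, 95.0], [660.0, -312.0, 378.0]]
crock [[506.0, -478.0, 62.0], [718.0, -256.0, 367.0]]
spoon [[341.0, 78.0, -4.0], [472.0, 125.0, 12.0]]
shaker [[350.0, -19.0, 61.0], [542.0, 229.0, 1022.0]]
```

Run:
```python
from h import *
from scipy.optimize import least_squares as ls
for n,box in(('top',(265,170,325,215)),('scene',(262,218,302,262))):
    c=dict(np.load(n+'0.npz'));w,wh,e=wood_white(c,box);P=cloud(c)
    for nm,m,z0,z1,r in(('cup',wh,46,73,22.2),('egg',e,74,112,None)):
        q=P[m];q=q[(q[:,2]>z0)&(q[:,2]<z1)&(np.hypot(q[:,0]-561,q[:,1]-18.5)<55)]
        # egg: ellipsoid-ish z semi-axis 25 centred at z 85
        f=(lambda a:np.hypot(q[:,0]-a[0],q[:,1]-a[1])-r) if r else (lambda a:np.sqrt(((q[:,0]-a[0])/20)**2+((q[:,1]-a[1])/20)**2+((q[:,2]-85)/25)**2)*20-20)
        s=ls(f,[580,24],loss='soft_l1');print(n,nm,len(q),s.x,np.abs(s.fun).mean())
```

```text
top cup 69 [585.56806844  26.31444064] 0.7137467541861047
top egg 246 [585.03051842  26.70822262] 0.8792745068150981
scene cup 279 [585.30964553  25.4743528 ] 0.8910125879722983
scene egg 308 [585.43138532  25.54727464] 1.054283111062443
```

>>> drive_tool(
  moves=[
    {"x":-0.006,"y":0.02,"z":0.04},
    {"x":-0.012,"y":0.04,"z":0.08},
    {"x":-0.018,"y":0.06,"z":0.12},
    {"x":-0.024,"y":0.08,"z":0.16},
    {"x":-0.03,"y":0.096,"z":0.2},
  ],
)

```text
invalid input
```

>>> drive_tool(
  moves=[
    {"x":-0.006,"y":0.02,"z":0.04,"wx":0,"wy":0,"wz":0,"claw":100},
    {"x":-0.012,"y":0.04,"z":0.08,"wx":0,"wy":0,"wz":0,"claw":100},
    {"x":-0.018,"y":0.06,"z":0.12,"wx":0,"wy":0,"wz":0,"claw":100},
    {"x":-0.024,"y":0.08,"z":0.16,"wx":0,"wy":0,"wz":0,"claw":100},
    {"x":-0.03,"y":0.096,"z":0.2,"wx":0,"wy":0,"wz":0,"claw":100},
  ],
)

```text
t: 0.6
eef_pos: [148.0, -475.2, 423.9]
eef_rot: [-3.105, -0.472, 0.0]
wrist_force: [0.1, -0.6, -0.4]
opening: 87.7
grasp_force: 0.0
```

>>> drive_tool(
  moves=[
    {"x":0.041,"y":0.015,"z":0,"wx":0,"wy":0,"wz":6,"claw":100},
    {"x":0.08,"y":0.033,"z":0,"wx":0,"wy":0,"wz":12,"claw":100},
    {"x":0.118,"y":0.055,"z":0,"wx":0,"wy":0,"wz":18,"claw":100},
    {"x":0.154,"y":0.08,"z":0,"wx":0,"wy":0,"wz":24,"claw":100},
    {"x":0.187,"y":0.108,"z":0,"wx":0,"wy":0,"wz":30,"claw":100},
  ],
)

```text
t: 1.1
eef_pos: [336.6, -367.7, 422.1]
eef_rot: [-2.875, -1.266, 0.0]
wrist_force: [0.8, 0.1, -0.9]
opening: 88.0
grasp_force: 0.0
```

>>> drive_tool(
  moves=[
    {"x":0.03,"y":0.03,"z":0,"wx":0,"wy":0,"wz":6,"claw":100},
    {"x":0.058,"y":0.064,"z":0,"wx":0,"wy":0,"wz":12,"claw":100},
    {"x":0.083,"y":0.1,"z":0,"wx":0,"wy":0,"wz":18,"claw":100},
    {"x":0.105,"y":0.137,"z":0,"wx":0,"wy":0,"wz":24,"claw":100},
    {"x":0.124,"y":0.176,"z":0,"wx":0,"wy":0,"wz":30,"claw":100},
  ],
)

```text
t: 1.6
eef_pos: [460.1, -191.2, 422.1]
eef_rot: [-2.449, -1.967, 0.0]
wrist_force: [0.1, -1.1, 0.5]
opening: 87.9
grasp_force: 0.0
```

>>> drive_tool(
  moves=[
    {"x":0.015,"y":0.041,"z":0,"wx":0,"wy":0,"wz":6,"claw":100},
    {"x":0.027,"y":0.083,"z":0,"wx":0,"wy":0,"wz":12,"claw":100},
    {"x":0.035,"y":0.126,"z":0,"wx":0,"wy":0,"wz":18,"claw":100},
    {"x":0.04,"y":0.169,"z":0,"wx":0,"wy":0,"wz":24,"claw":100},
    {"x":0.06,"y":0.212,"z":0,"wx":0,"wy":0,"wz":30,"claw":100},
  ],
)

```text
t: 2.1
eef_pos: [518.1, 21.0, 422.7]
eef_rot: [-1.857, -2.534, 0.001]
wrist_force: [0.9, -0.3, 0.3]
opening: 87.5
grasp_force: 0.0
```

Run:
```python
from station import state,camera
from h import *
from scipy.spatial.transform import Rotation as R
s=state();c=camera('wrist');cv2.imwrite('pics/w1.png',c['img'][:,:,::-1])
T=np.eye(4);T[:3,:3]=R.from_rotvec(s['eef_rot']).as_matrix();T[:3,3]=s['eef_pos'];print(T.round(3).tolist());print(c['T_tool_cam'].round(3).tolist())
c['T']=T@c['T_tool_cam'];np.savez('w1.npz',**{k:c[k] for k in('img','z_map','mtx','T')})
```

```text
[[-0.301, 0.954, -0.001, 518.112], [0.954, 0.301, -0.0, 20.954], [0.0, -0.001, -1.0, 422.718], [0.0, 0.0, 0.0, 1.0]]
[[0.0, -0.968, -0.251, 67.647], [1.0, 0.0, 0.0, -0.417], [-0.0, -0.251, 0.968, -162.442], [0.0, 0.0, 0.0, 1.0]]
```

View pics/w1.png

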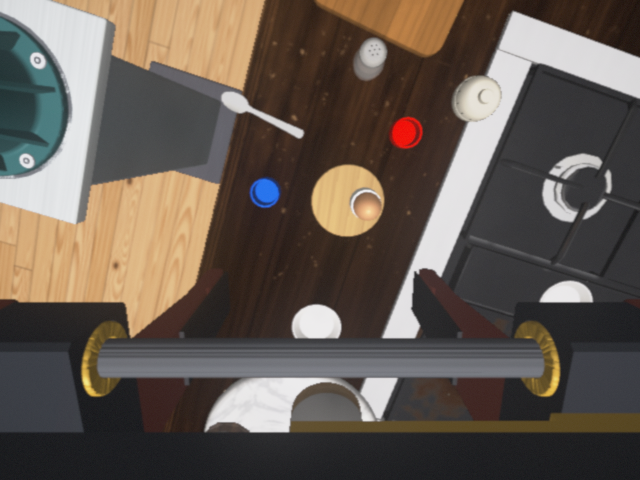

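The wrist view shows the stand at (347,200) and the cup and egg at (367,204). The fingers close along the image x axis, which is nearly the line from stand to cup.

Run:
```python
from h import *
from scipy.optimize import least_squares as ls
c=dict(np.load('w1.npz'));w,wh,e=wood_white(c,(305,160,390,242));P=cloud(c)
wm=w; hull=cv2.convexHull(np.argwhere(wm)[:,::-1].astype(np.float32));el=cv2.fitEllipse(hull);print(el,onz(c,el[0],40))
t=w&(abs(P[...,2]-40)<6);q=P[t];print(np.median(q[:,2]),cv2.minEnclosingCircle(q[:,:2].astype(np.float32)))
q=P[wh];q=q[(q[:,2]>46)&(q[:,2]<80)];print(len(q),np.median(q[:,2]),ls(lambda a:np.hypot(q[:,0]-a[0],q[:,1]-a[1])-21.5,[585,26],loss='soft_l1').x)
q=P[e];q=q[(q[:,2]>70)&(q[:,2]<115)];print(len(q),q[:,2].max(),ls(lambda a:np.sqrt(((q[:,0]-a[0])/20)**2+((q[:,1]-a[1])/20)**2+((q[:,2]-85)/25)**2)*20-20,[585,26],loss='soft_l1').x)
```

```text
((347.2655944824219, 200.21481323242188), (71.48773193359375, 72.9858169555664), 59.357749938964844) [561.08502971  18.48862045  40.        ]
40.34071905007988 ((562.0484619140625, 17.21265411376953), 54.9615592956543)
145 73.34940975834132 [584.75482923  24.51553754]
439 110.5783221052144 [584.87948778  24.56573676]
```

>>> drive_tool(
  moves=[
    {"x":0.014,"y":0.001,"z":-0.045,"wx":-0.5,"wy":1.5,"wz":0,"claw":100},
    {"x":0.028,"y":0.002,"z":-0.09,"wx":-1,"wy":3,"wz":0,"claw":100},
    {"x":0.042,"y":0.004,"z":-0.135,"wx":-1.4,"wy":4.6,"wz":0,"claw":100},
    {"x":0.056,"y":0.005,"z":-0.18,"wx":-1.9,"wy":6.2,"wz":0,"claw":100},
    {"x":0.066,"y":0.006,"z":-0.222,"wx":-2.3,"wy":7.7,"wz":0,"claw":100},
  ],
)

```text
t: 2.65
eef_pos: [585.5, 25.1, 198.2]
eef_rot: [-1.809, -2.457, 0.173]
wrist_force: [-0.5, -0.2, 0.3]
opening: 88.0
grasp_force: 0.0
```

>>> drive_tool(
  moves=[
    {"x":0,"y":0,"z":-0.015,"wx":0,"wy":0,"wz":0,"claw":100},
    {"x":0,"y":0,"z":-0.03,"wx":0,"wy":0,"wz":0,"claw":100},
    {"x":0,"y":0,"z":-0.045,"wx":0,"wy":0,"wz":0,"claw":100},
    {"x":0,"y":0,"z":-0.06,"wx":0,"wy":0,"wz":0,"claw":100},
    {"x":0,"y":0,"z":-0.06,"wx":0,"wy":0,"wz":0,"claw":100},
  ],
)

```text
t: 3.15
eef_pos: [583.4, 25.0, 138.3]
eef_rot: [-1.807, -2.454, 0.175]
wrist_force: [-0.0, 0.8, -0.4]
opening: 87.7
grasp_force: 0.0
```

Run:
```python
from station import state,camera
from h import *
p=[state() for _ in range(1)];s=p[0];print(s['t'],s['eef_pos'],s['eef_rot'])
c=camera('scene');cv2.imwrite('pics/s2.png',cv2.resize(c['img'][130:330,180:400,::-1],None,fx=3,fy=3))
```

```text
3.15 [583.43213608  24.99927864 138.28827736] [-1.80724807 -2.45443523  0.17513058]
```

View pics/s2.png

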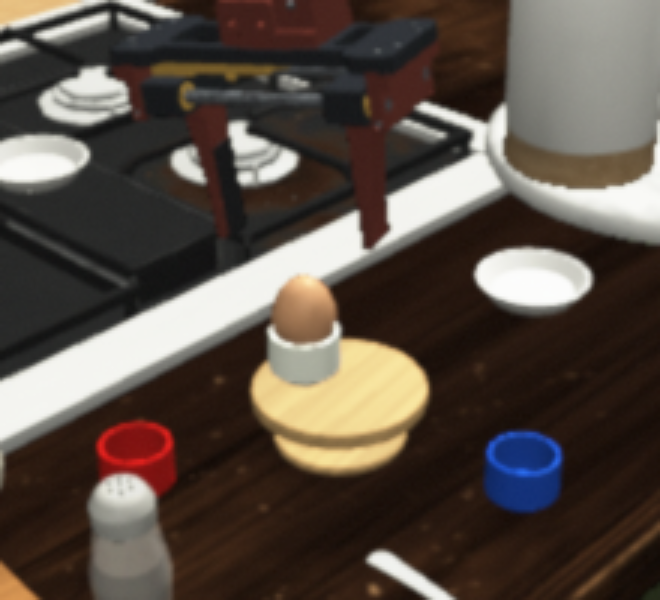

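The open fingers (tips at (230,245) and (375,235)) sit symmetrically above the egg at (305,310), so I'll descend around the cup.

>>> drive_tool(
  moves=[
    {"x":0,"y":0,"z":-0.018,"wx":0,"wy":0,"wz":0,"claw":100},
    {"x":0,"y":0,"z":-0.036,"wx":0,"wy":0,"wz":0,"claw":100},
    {"x":0,"y":0,"z":-0.054,"wx":0,"wy":0,"wz":0,"claw":100},
    {"x":0,"y":0,"z":-0.072,"wx":0,"wy":0,"wz":0,"claw":100},
    {"x":0,"y":0,"z":-0.084,"wx":0,"wy":0,"wz":0,"claw":100},
  ],
)

```text
t: 3.7
eef_pos: [585.5, 25.0, 56.4]
eef_rot: [-1.81, -2.458, 0.171]
wrist_force: [0.7, 0.6, 0.4]
opening: 88.2
grasp_force: 0.0
```

Run:
```python
from station import state,camera
from h import *
s=state();print(s['t'],s['eef_pos'],s['wrist_force'])
c=camera('scene');cv2.imwrite('pics/s3.png',cv2.resize(c['img'][180:310,220:370,::-1],None,fx=4,fy=4))
```

```text
3.7 [585.46765545  25.01319092  56.38365966] [0.69098221 0.61643353 0.3833981 ]
```

View pics/s3.png

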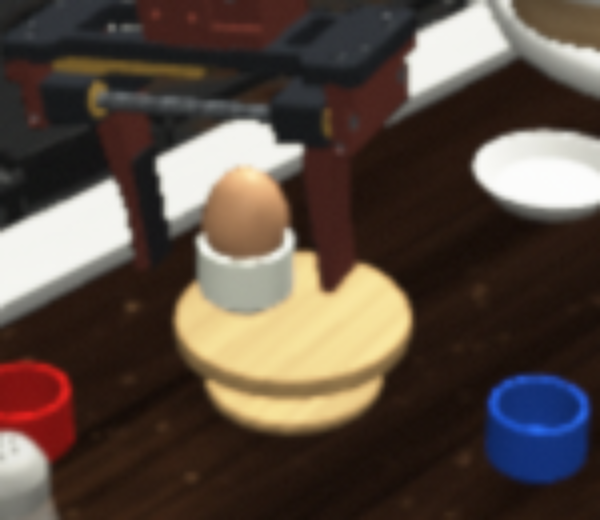

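>>> drive_tool(
  moves=[
    {"x":-0.003,"y":-0.001,"z":0,"wx":0,"wy":0,"wz":0,"claw":100},
    {"x":-0.006,"y":-0.002,"z":0,"wx":0,"wy":0,"wz":0,"claw":100},
    {"x":-0.009,"y":-0.003,"z":0,"wx":0,"wy":0,"wz":0,"claw":100},
    {"x":-0.012,"y":-0.004,"z":0,"wx":0,"wy":0,"wz":0,"claw":100},
    {"x":-0.014,"y":-0.004,"z":0,"wx":0,"wy":0,"wz":0,"claw":100},
  ],
)

```text
t: 4.25
eef_pos: [571.2, 21.0, 57.2]
eef_rot: [-1.81, -2.459, 0.171]
wrist_force: [0.3, 0.5, -0.9]
opening: 87.6
grasp_force: 0.0
```

>>> drive_tool(
  moves=[
    {"x":-0.001,"y":-0.0003,"z":0,"wx":0,"wy":0,"wz":0,"claw":100},
    {"x":-0.002,"y":-0.0006,"z":0,"wx":0,"wy":0,"wz":0,"claw":100},
    {"x":-0.003,"y":-0.0009,"z":0,"wx":0,"wy":0,"wz":0,"claw":100},
    {"x":-0.004,"y":-0.0012,"z":0,"wx":0,"wy":0,"wz":0,"claw":100},
    {"x":-0.005,"y":-0.0015,"z":0,"wx":0,"wy":0,"wz":0,"claw":100},
  ],
)

```text
t: 4.75
eef_pos: [566.3, 19.7, 56.6]
eef_rot: [-1.809, -2.458, 0.171]
wrist_force: [-0.5, -0.1, -0.5]
opening: 87.6
grasp_force: 0.0
```

>>> drive_tool(
  moves=[
    {"x":-0.001,"y":-0.0003,"z":0,"wx":0,"wy":0,"wz":0,"claw":100},
    {"x":-0.002,"y":-0.0006,"z":0,"wx":0,"wy":0,"wz":0,"claw":100},
    {"x":-0.003,"y":-0.0009,"z":0,"wx":0,"wy":0,"wz":0,"claw":100},
    {"x":-0.004,"y":-0.0012,"z":0,"wx":0,"wy":0,"wz":0,"claw":100},
    {"x":-0.005,"y":-0.0015,"z":0,"wx":0,"wy":0,"wz":0,"claw":100},
  ],
)

```text
t: 5.25
eef_pos: [561.4, 18.2, 56.6]
eef_rot: [-1.809, -2.458, 0.171]
wrist_force: [0.3, 0.1, 0.6]
opening: 87.9
grasp_force: 0.3
```

>>> drive_tool(
  moves=[
    {"x":-0.001,"y":-0.0003,"z":0,"wx":0,"wy":0,"wz":0,"claw":100},
    {"x":-0.002,"y":-0.0006,"z":0,"wx":0,"wy":0,"wz":0,"claw":100},
    {"x":-0.003,"y":-0.0009,"z":0,"wx":0,"wy":0,"wz":0,"claw":100},
    {"x":-0.004,"y":-0.0012,"z":0,"wx":0,"wy":0,"wz":0,"claw":100},
    {"x":-0.005,"y":-0.0015,"z":0,"wx":0,"wy":0,"wz":0,"claw":100},
  ],
)

```text
t: 5.75
eef_pos: [556.3, 16.6, 56.6]
eef_rot: [-1.809, -2.458, 0.171]
wrist_force: [1.6, 0.4, -0.3]
opening: 87.6
grasp_force: 0.3
```

```bash
cat > m.py <<'E'
import sys
from station import state,camera
from h import *
from scipy.optimize import least_squares as ls
s=state();print(s['t'],s['eef_pos'].round(1),s['wrist_force'].round(1))
for n,box in(('scene',(255,215,330,292)),('top',(255,170,335,245))):
    c=camera(n)
    if n=='scene': cv2.imwrite(f'pics/{sys.argv[1]}.png',cv2.resize(c['img'][180:310,220:370,::-1],None,fx=4,fy=4))
    w,wh,e=wood_white(c,box);P=cloud(c)
    t=w&(abs(P[...,2]-40)<5)
    if t.sum()>300: print(n,'stand',t.sum(),cv2.minEnclosingCircle(P[t][:,:2].astype(np.float32)))
    for nm,m,z0,z1,r in(('cup',wh,48,73,22.2),('egg',e,76,112,0)):
        q=P[m];q=q[(q[:,2]>z0)&(q[:,2]<z1)&(np.hypot(q[:,0]-561,q[:,1]-18.5)<52)]
        if len(q)<30: continue
        f=(lambda a:np.hypot(q[:,0]-a[0],q[:,1]-a[1])-r) if r else (lambda a:np.sqrt(((q[:,0]-a[0])/20)**2+((q[:,1]-a[1])/20)**2+((q[:,2]-85)/25)**2)*20-20)
        o=ls(f,[572,22],loss='soft_l1');print(n,nm,len(q),o.x.round(1),np.abs(o.fun).mean().round(2))
E
python3 m.py s4
```

```text
5.75 [556.3  16.6  56.6] [ 1.6  0.4 -0.3]
scene stand 1196 ((560.9423217773438, 19.20997428894043), 55.91941833496094)
scene cup 272 [578.2  22.2] 0.95
scene egg 385 [578.8  22.5] 6.7
```

View pics/s4.png

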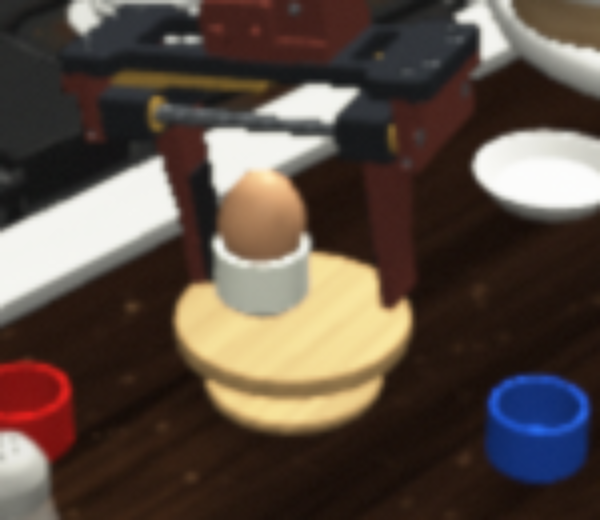

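The cup is sliding upright, now at (262,270) in the crop, with the finger behind it and contact forces near 0.3 N. I'll push three more steps.

>>> drive_tool(
  moves=[
    {"x":-0.001,"y":-0.0003,"z":0,"wx":0,"wy":0,"wz":0,"claw":100},
    {"x":-0.002,"y":-0.0006,"z":0,"wx":0,"wy":0,"wz":0,"claw":100},
    {"x":-0.003,"y":-0.0009,"z":0,"wx":0,"wy":0,"wz":0,"claw":100},
    {"x":-0.004,"y":-0.0012,"z":0,"wx":0,"wy":0,"wz":0,"claw":100},
    {"x":-0.005,"y":-0.0015,"z":0,"wx":0,"wy":0,"wz":0,"claw":100},
  ],
)

```text
t: 6.35
eef_pos: [551.2, 15.1, 56.6]
eef_rot: [-1.809, -2.458, 0.171]
wrist_force: [0.8, 0.9, -0.9]
opening: 87.9
grasp_force: 0.3
```

>>> drive_tool(
  moves=[
    {"x":-0.001,"y":-0.0003,"z":0,"wx":0,"wy":0,"wz":0,"claw":100},
    {"x":-0.002,"y":-0.0006,"z":0,"wx":0,"wy":0,"wz":0,"claw":100},
    {"x":-0.003,"y":-0.0009,"z":0,"wx":0,"wy":0,"wz":0,"claw":100},
    {"x":-0.004,"y":-0.0012,"z":0,"wx":0,"wy":0,"wz":0,"claw":100},
    {"x":-0.005,"y":-0.0015,"z":0,"wx":0,"wy":0,"wz":0,"claw":100},
  ],
)

```text
t: 6.85
eef_pos: [546.2, 13.6, 56.6]
eef_rot: [-1.809, -2.458, 0.171]
wrist_force: [0.3, -0.3, -0.6]
opening: 87.7
grasp_force: 0.3
```

>>> drive_tool(
  moves=[
    {"x":-0.001,"y":-0.0003,"z":0,"wx":0,"wy":0,"wz":0,"claw":100},
    {"x":-0.002,"y":-0.0006,"z":0,"wx":0,"wy":0,"wz":0,"claw":100},
    {"x":-0.003,"y":-0.0009,"z":0,"wx":0,"wy":0,"wz":0,"claw":100},
    {"x":-0.004,"y":-0.0012,"z":0,"wx":0,"wy":0,"wz":0,"claw":100},
    {"x":-0.005,"y":-0.0015,"z":0,"wx":0,"wy":0,"wz":0,"claw":100},
  ],
)

```text
t: 7.35
eef_pos: [541.2, 12.1, 56.6]
eef_rot: [-1.809, -2.458, 0.171]
wrist_force: [0.2, 0.3, -0.2]
opening: 87.9
grasp_force: 0.3
```

```bash
python3 m.py s5
```

```text
7.35 [541.2  12.1  56.6] [ 0.2  0.3 -0.2]
scene stand 1133 ((559.7601318359375, 19.36073875427246), 56.367000579833984)
scene cup 272 [563.6  17. ] 0.99
scene egg 406 [565.   17.8] 4.25
```

View pics/s5.png

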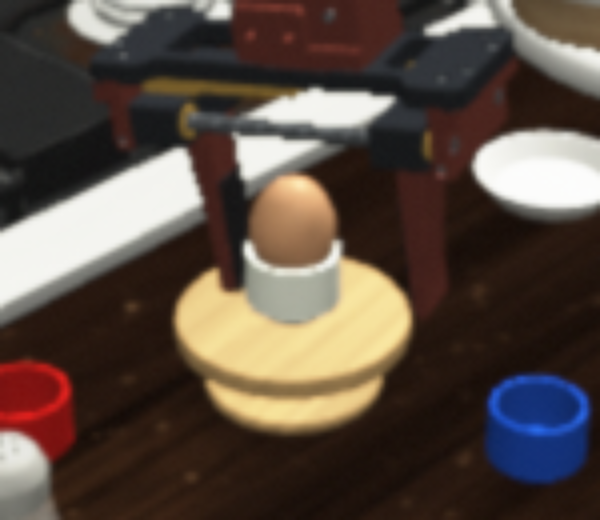

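The cup is upright at (292,280) in the crop, about 2.5 mm short of the middle. I'll push 2 mm more, then back off slowly and rise.

>>> drive_tool(
  moves=[
    {"x":-0.0005,"y":0,"z":0,"wx":0,"wy":0,"wz":0,"claw":100},
    {"x":-0.001,"y":0,"z":0,"wx":0,"wy":0,"wz":0,"claw":100},
    {"x":-0.0015,"y":0,"z":0,"wx":0,"wy":0,"wz":0,"claw":100},
    {"x":-0.002,"y":0,"z":0,"wx":0,"wy":0,"wz":0,"claw":100},
    {"x":-0.002,"y":0,"z":0,"wx":0,"wy":0,"wz":0,"claw":100},
  ],
)

```text
t: 7.95
eef_pos: [539.2, 12.1, 56.6]
eef_rot: [-1.809, -2.458, 0.171]
wrist_force: [1.5, 0.7, 0.4]
opening: 88.4
grasp_force: 0.3
```

>>> drive_tool(
  moves=[
    {"x":0.002,"y":0.0006,"z":0,"wx":0,"wy":0,"wz":0,"claw":100},
    {"x":0.006,"y":0.0018,"z":0,"wx":0,"wy":0,"wz":0,"claw":100},
    {"x":0.011,"y":0.0033,"z":0,"wx":0,"wy":0,"wz":0,"claw":100},
    {"x":0.016,"y":0.0048,"z":0,"wx":0,"wy":0,"wz":0,"claw":100},
    {"x":0.021,"y":0.006,"z":0,"wx":0,"wy":0,"wz":0,"claw":100},
  ],
)

```text
t: 8.45
eef_pos: [561.0, 18.3, 56.6]
eef_rot: [-1.809, -2.458, 0.171]
wrist_force: [-0.1, 0.1, -1.2]
opening: 87.8
grasp_force: 0.0
```

>>> drive_tool(
  moves=[
    {"x":0,"y":0,"z":0.025,"wx":0,"wy":0,"wz":0,"claw":100},
    {"x":0,"y":0,"z":0.05,"wx":0,"wy":0,"wz":0,"claw":100},
    {"x":0,"y":0,"z":0.08,"wx":0,"wy":0,"wz":0,"claw":100},
    {"x":0,"y":0,"z":0.12,"wx":0,"wy":0,"wz":0,"claw":100},
    {"x":0,"y":0,"z":0.16,"wx":0,"wy":0,"wz":0,"claw":100},
  ],
)

```text
t: 8.95
eef_pos: [560.1, 18.3, 217.8]
eef_rot: [-1.809, -2.458, 0.172]
wrist_force: [1.3, 0.1, 0.2]
opening: 87.7
grasp_force: 0.0
```

>>> drive_tool(
  moves=[
    {"x":-0.03,"y":0,"z":0.03,"wx":0,"wy":0,"wz":0,"claw":100},
    {"x":-0.06,"y":0,"z":0.06,"wx":0,"wy":0,"wz":0,"claw":100},
    {"x":-0.09,"y":0,"z":0.09,"wx":0,"wy":0,"wz":0,"claw":100},
    {"x":-0.12,"y":0,"z":0.11,"wx":0,"wy":0,"wz":0,"claw":100},
    {"x":-0.12,"y":0,"z":0.11,"wx":0,"wy":0,"wz":0,"claw":100},
  ],
)

```text
t: 9.45
eef_pos: [438.8, 18.4, 329.8]
eef_rot: [-1.811, -2.461, 0.168]
wrist_force: [-0.5, -0.4, 0.0]
opening: 87.5
grasp_force: 0.0
```

```bash
python3 m.py s6
```

```text
9.45 [438.8  18.4 329.8] [-0.5 -0.4  0. ]
scene stand 1172 ((560.24560546875, 19.573619842529297), 55.84595489501953)
scene cup 265 [561.6  16.8] 1.1
scene egg 323 [561.6  16.5] 1.03
```

View pics/s6.png

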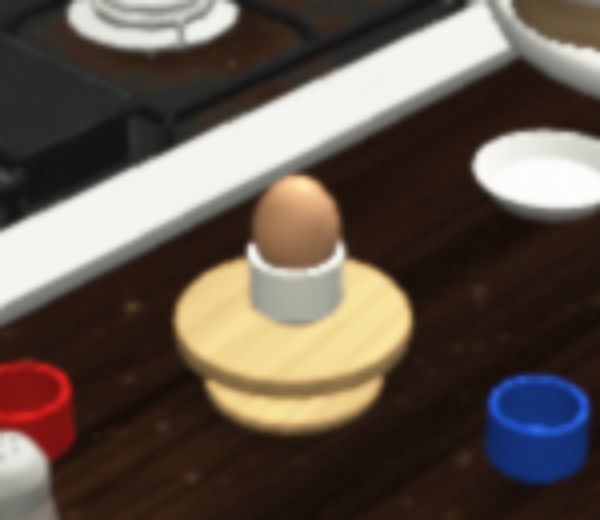

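The cup stands upright at (296,280) in the crop with its egg in it, about 2 mm from the stand's centre. The stand has not moved and the gripper is clear.

```bash
python3 -c "
from station import job_done
print(job_done())"
```

```text
the job is handed in; nothing more can be done
None
```

The job is handed in: the egg cup stands upright with its egg about 2 mm from the stand's centre by my last camera measurement; the stand did not move, the gripper is clear, and no verdict was returned.

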